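# Swap the weighed jar for the one hemmed in behind the tall bottles

### The arm

A 7-joint arm with a two-finger parallel gripper is mounted at the origin on the work surface. World frame = base frame: x ahead of the robot, y to its left, z up, the work surface at z = 0. Lengths are in m, angles in rad, forces in N, time in s.
With the tool pointing down it reaches from about 0.4 to 0.9 m from the base axis. Payload 5.5 kg.
Tool frame: the origin (TCP) lies midway between the tips of the shut fingers; the grasp point (between the pads) lies 19 mm behind it (manip.grip_depth is the distance from the TCP to the grasp point, in m); z points along the fingers, x is the direction in which the jaws open and shut, and the axes are right-handed (so a half turn about z gives the same grasp; the last joint's range is limited). The gripper opens to 92 mm and grips with 3 to 60 N. Pads are 19 mm wide; open, the fingers measure 130 mm over their backs; the gripper's body (75 mm by 190 mm) begins 47 mm behind the grasp point.
Start: joints at [1.369, 0.501, -0.427, 1.55, 0.221, 1.138, -0.21], TCP at [0.291, -0.581, 0.227] pointing down, gripper open.
Joint ranges: [-2.88, 2.88], [-0.31, 2.03], [-1.54, 1.56], [0.2, 2.42], [-1.41, 4.55], [0.19, 2.02], [-2.57, 2.57]. Speed limits (rad/s): [2.57, 2.57, 3.14, 3.14, 3.14, 3.14, 3.14].

### API

Orientations are given as a unit quaternion [x, y, z, w].
In Python, from bench import manip, effector, viewer gives the robot as it stands. Calls block until the motion is done:
- manip.move_pose(position, orientation): joint-space move of the TCP to a pose.
- manip.servo_line(position, ori=None, vel=0.15): straight line of the TCP; ori=None keeps the orientation; vel is the mean speed in m/s.
- manip.movej(angles): joint-space move.
- effector.open_jaws() and effector.close(f_grip=None): open the fingers fully, or close them until they stop; f_grip is the grip in N (None keeps the last).
- manip.sleep(seconds).
- manip.solve_ik(position, orientation): joint angles nearest the present ones, or None.
- viewer.get_image(name): name is "scene" or "top" or "wrist"; returns the picture (400x640x3 uint8, red, green, blue); there is no depth.
- viewer.get_calibration(name): a dict with "vfov" (degrees; the focal length in pixels is half the picture's height over the tangent of half this angle, whatever the lens; pixels are square), "cx", "cy" (the principal point, pixels), "dist_coeffs" ([k1, k2, p1, p2, k3] as OpenCV has them; the pictures are not rectified), "eye" and "attitude" of the camera in the world. Camera axes: x right, y down, z forward; pixel columns grow to the right and rows downward; lengths in m; the calibration is good to about 2 mm. A picture is of the moment at which its call begins: read the wrist's pose just before it. get_calibration takes no time and is no camera call; for the wrist camera it gives the pose at the moment of the call.
A pose or a line that the arm cannot do raises manip.PlanningError and nothing moves.
- manip.hand_in(): hands the job in, once; it reports no verdict.
Readings, each from a call of its own:
- manip.current_clock(): time.
- manip.current_q(): joint angles.
- manip.current_joint_velocities(): joint speeds.
- manip.current_tau(): joint torques, N m.
- manip.current_tool_pos(): TCP position.
- manip.current_tcp_rot(): TCP orientation.
- manip.current_force(): force on the tool from outside, world axes, zero at the start.
- manip.current_wrist_torque(): the same for the moment, N m.
- manip.current_finger_gap(): finger opening in m.
Only numpy, scipy, OpenCV 4.12 (cv2) and the standard library are available. Lean on these libraries where they do the work, as an engineer would, in place of code of your own. Each camera call takes 0.05 s, during which the arm holds its last target.

### The job

The purple-lidded jar on the balance has been weighed and the orange-lidded jar is next, but it is hemmed in by the two tall bottles in the reagent caddy: first stand both bottles upright on the pale blue spill tray, together. Then exchange the two jars, so that the orange-lidded jar stands in the middle of the balance pan and the purple-lidded jar in the compartment the orange one came from. Last, put each tall bottle back upright in the very compartment it was taken from, leaving the green-lidded jar where it is; set everything down gently, without dropping or tipping it.

Things in the scene. Friction and masses are not known exactly. Their poses are not given: they have to be found in the camera images.
- amber_bottle_centre (a point): Brown (amber) reagent bottle, 56 mm in diameter and 150 mm tall, with a black screw cap 38 mm in diameter and 26 mm tall at the top (grip it by the cap, whose middle is 62 mm above this point). Weighs about 300 g. This point is the bottle's centre, 75 mm above its underside; z is up the bottle's axis. It starts in the caddy, beside the orange-lidded jar.
- blue_bottle_centre (a point): Pale grey-white reagent bottle, 56 mm in diameter and 150 mm tall, with a blue screw cap 38 mm in diameter and 26 mm tall at the top (grip it by the cap, whose middle is 62 mm above this point). Weighs about 300 g. This point is the bottle's centre, 75 mm above its underside; z is up the bottle's axis. It starts in the caddy, beside the orange-lidded jar.
- orange_jar_centre (a point): Low jar, 54 mm in diameter and 50 mm tall: white body with a plain orange screw lid 52 mm in diameter and 14 mm tall at the top (grip the lid from above). Weighs about 150 g. This point is the jar's centre, 25 mm above its underside; z is up the jar's axis. At the start it stands in a compartment of the caddy with a tall bottle in each of the two compartments that adjoin it.
- purple_jar_centre (a point): Low jar, 54 mm in diameter and 50 mm tall: white body with a plain purple screw lid 52 mm in diameter and 14 mm tall at the top (grip the lid from above). Weighs about 150 g. This point is the jar's centre, 25 mm above its underside; z is up the jar's axis. At the start it stands on the balance pan.
- green_jar_centre (a point): Low jar, 54 mm in diameter and 50 mm tall: white body with a plain green screw lid 52 mm in diameter and 14 mm tall at the top (grip the lid from above). Weighs about 150 g. This point is the jar's centre, 25 mm above its underside; z is up the jar's axis. It stands in the caddy compartment diagonally opposite the orange-lidded jar and stays there.
- caddy: Dark grey fixed reagent caddy: open square tray 152 x 152 mm, walls and crossed dividers 20 mm tall and 4 mm thick, floor 4 mm above the bench. Four compartments, 70 mm wide inside, centred at x = +-37, y = +-37 mm. Origin: centre of the underside; x, y along the sides. Jars stand in (+,+) and (-,-), bottles in (+,-) and (-,+), either way round.
- tray: Pale blue spill tray fixed to the bench, empty at the start: 270 mm along its x, 135 mm along its y, rim 16 mm tall, walls 4 mm, floor 4 mm above the bench. Origin: centre of its underside. Room for three things in a row along x, about 85 mm apart.
- pan_top (a point): Centre of the top face of the balance's round steel pan, 120 mm in diameter, 80 mm above the bench; z up. The fixed balance is white, 250 x 180 mm, its display and keys on the side at this point's -x; nothing on it stands higher than the pan.

How it is judged:
By the outcome, as a careful person would: the job done as asked, in the order asked, and still so for the second after the job is handed in, with the robot touching nothing.
It also fails if it takes over 141 s, if anything falls off the work surface, if the arm or the gripper's body presses on something with over 40 N, if the wrist force passes 120 N, or if a joint passes its speed limit or range.

## Working session

There is one attempt and no reset: what is moved stays moved. The work goes in short steps, each a Python script; the robot and the scene stay as the last script left them, time stands still between calls to the robot, and variables do not carry over. Pictures are saved under pics/ and viewed, and the job is handed in when it is done.

```bash
ls; mkdir -p pics; python3 - <<'E'
from bench import manip, effector, viewer
import cv2
for n in ["scene","top","wrist"]:
    c=viewer.get_calibration(n); print(n,c)
    im=viewer.get_image(n); cv2.imwrite(f"pics/{n}0.png",im[:,:,::-1])
print(manip.current_clock(),manip.current_tool_pos(),manip.current_tcp_rot(),manip.current_finger_gap(),manip.grip_depth)
E
```

```text
pics
scene {'vfov': 54.98990005952857, 'cx': 318.9447548404795, 'cy': 198.12904373733264, 'dist_coeffs': array([-0.02171623,  0.        ,  0.        ,  0.        ,  0.        ]), 'eye': array([0.84400487, 0.51197758, 0.77200556]), 'attitude': array([ 0.28791218,  0.885042  , -0.35062689, -0.10424973])}
top {'vfov': 56.671149213051606, 'cx': 318.33559344599695, 'cy': 195.90742903519433, 'dist_coeffs': array([0.01592345, 0.        , 0.        , 0.        , 0.        ]), 'eye': array([0.39013246, 0.02193519, 0.98583135]), 'attitude': array([-0.69817974,  0.71251748, -0.04970202,  0.04892447])}
wrist {'vfov': 60.399624552770035, 'cx': 322.5362953227521, 'cy': 204.18597657013242, 'dist_coeffs': array([0.00519566, 0.        , 0.        , 0.        , 0.        ]), 'eye': array([ 0.36761449, -0.54267943,  0.38371655]), 'attitude': array([ 0.84039145, -0.51846801, -0.08392475,  0.13375266])}
0.15 [ 0.29109344 -0.58058562  0.22591123] [ 8.50961720e-01 -5.25227189e-01 -6.10287652e-04 -4.22139300e-04] 0.09194271638283111 0.0188
```

View pics/scene0.png

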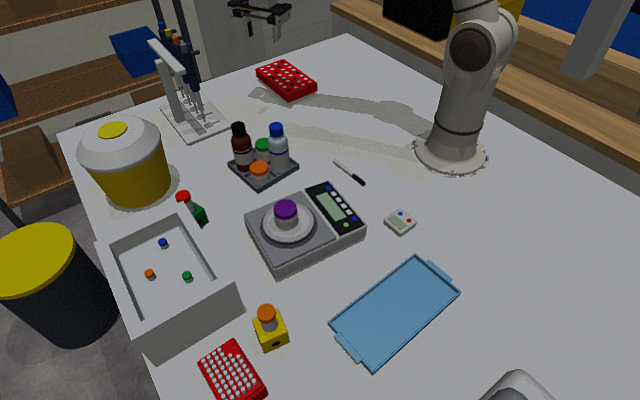

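View pics/top0.png

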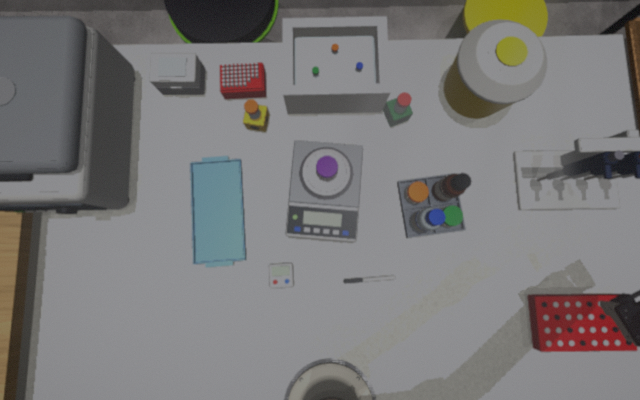

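The scene and top views both show everything. In the top view the caddy is near (432,205), with orange (418,192), green (453,216), amber's black cap (462,181) and blue's cap (437,217). The purple jar is at (327,167) on the balance, and the tray is near (218,212).

```bash
cat > h.py <<'E'
import numpy as np, cv2
from scipy.spatial.transform import Rotation as R
def K(c,H=400):
    f=H/2/np.tan(np.radians(c['vfov'])/2); return np.array([[f,0,c['cx']],[0,f,c['cy']],[0,0,1]])
def ray(c,uv):
    p=cv2.undistortPoints(np.array(uv,float).reshape(-1,1,2),K(c),np.array(c['dist_coeffs'])).reshape(-1,2)
    d=np.c_[p,np.ones(len(p))]@R.from_quat(c['attitude']).as_matrix().T
    return np.array(c['eye']),d
def onz(c,uv,z):
    e,d=ray(c,uv); return e+d*((z-e[2])/d[:,2])[:,None]
def proj(c,P):
    Rm=R.from_quat(c['attitude']).as_matrix().T; 
    return cv2.projectPoints(np.array(P,float).reshape(-1,1,3),cv2.Rodrigues(Rm)[0],-Rm@np.array(c['eye']),K(c),np.array(c['dist_coeffs']))[0].reshape(-1,2)
def tri(c1,a,c2,b):
    e1,d1=ray(c1,a);e2,d2=ray(c2,b);d1=d1[0];d2=d2[0]
    s=np.linalg.lstsq(np.c_[d1,-d2],e2-e1,rcond=None)[0]
    p,q=e1+s[0]*d1,e2+s[1]*d2; return (p+q)/2,np.linalg.norm(p-q)
HS={'orange':((5,150,90),(16,255,255)),'purple':((128,90,50),(160,255,255)),'green':((50,90,40),(85,255,255)),'blue':((108,150,60),(125,255,255)),'tray':((92,50,80),(108,255,255)),'black':((0,0,0),(179,255,38))}
def mask(im,col,roi=None):
    m=cv2.inRange(cv2.cvtColor(im,cv2.COLOR_RGB2HSV),*[np.array(x) for x in HS[col]])
    if roi:
        k=np.zeros_like(m);x0,y0,x1,y1=roi;k[y0:y1,x0:x1]=1;m=m*k
    return m
def blob(im,col,roi=None):
    n,l,s,c=cv2.connectedComponentsWithStats(mask(im,col,roi))
    if n<2:return None
    i=1+np.argmax(s[1:,4]); return c[i],s[i],(l==i).astype(np.uint8)
E
python3 - <<'E'
from h import *
from bench import viewer
T=cv2.imread('pics/top0.png')[:,:,::-1].copy();S=cv2.imread('pics/scene0.png')[:,:,::-1].copy()
ct=viewer.get_calibration('top');cs=viewer.get_calibration('scene')
rt={'orange':(400,175,432,205),'green':(440,200,470,230),'blue':(422,204,450,232),'black':(446,168,475,195),'purple':(305,150,345,185)}
rs={'orange':(245,158,272,178),'green':(252,135,275,155),'blue':(266,120,292,140),'black':(228,120,252,142),'purple':(270,195,300,220)}
z={'orange':.054,'green':.054,'blue':.154,'black':.154,'purple':.13}
for k in rt:
    a=blob(T,k,rt[k]);b=blob(S,k,rs[k])
    print(k,a and (a[0].round(1),a[1]),b and (b[0].round(1),b[1]))
    if a and b: print('   tri',*tri(ct,a[0],cs,b[0]),'top',onz(ct,a[0],z[k])[0],'scene',onz(cs,b[0],z[k])[0])
b=blob(T,'tray',(180,145,260,280));q=cv2.minAreaRect(cv2.findContours(b[2],0,2)[0][0]);print(q,b[1])
print(onz(ct,cv2.boxPoints(q),.016))
print(onz(ct,[q[0]],.016))
for n,im,r in(('top',T,(280,140,480,250)),('scene',S,(200,100,460,380))):
    c=im[r[1]:r[3],r[0]:r[2]]; s=4 if n=='top' else 2
    cv2.imwrite(f'pics/{n}z.png',cv2.resize(c,None,fx=s,fy=s,interpolation=2)[:,:,::-1])
E
```

```text
orange (array([418. , 191.5]), array([409, 183,  19,  19, 275], dtype=int32)) (array([258.2, 167.1]), array([249, 161,  19,  15, 206], dtype=int32))
   tri [ 0.52913597 -0.23578631  0.050007  ] 0.0036127504092555818 top [ 0.52709387 -0.23350399  0.054     ] scene [ 0.53204008 -0.23320557  0.054     ]
green (array([452.7, 215.2]), array([443, 206,  19,  20, 296], dtype=int32)) (array([261.7, 144.3]), array([255, 138,  13,  14, 153], dtype=int32))
   tri [ 0.46817537 -0.32208367  0.04502788] 0.005491150472641175 top [ 0.46528473 -0.31695477  0.054     ] scene [ 0.47451347 -0.31421531  0.054     ]
blue (array([436.5, 216.5]), array([429, 210,  16,  14, 187], dtype=int32)) (array([275.6, 129. ]), array([269, 122,  14,  16, 160], dtype=int32))
   tri [ 0.45615326 -0.24871587  0.14050616] 0.00019574442300242004 top [ 0.45502406 -0.24433032  0.154     ] scene [ 0.46449915 -0.23254745  0.154     ]
black None (array([238.4, 129.9]), array([231, 122,  18,  17, 209], dtype=int32))
purple (array([326.5, 166.4]), array([317, 156,  20,  21, 335], dtype=int32)) (array([284.8, 208.5]), array([274, 199,  23,  21, 356], dtype=int32))
   tri [ 0.58223921 -0.00173518  0.12548396] 0.0026124958755013917 top [ 0.58018648 -0.00079917  0.13      ] scene [0.58495945 0.00085737 0.13      ]
((216.89244079589844, 211.02642822265625), (109.50524139404297, 52.16810607910156), 87.51044464111328) [ 190  156   56  111 5429]
[[0.6372565  0.36461985 0.016     ]
 [0.64077476 0.2255751  0.016     ]
 [0.3519187  0.21074386 0.016     ]
 [0.34911488 0.34418169 0.016     ]]
[[0.49176279 0.28627835 0.016     ]]
```

View pics/topz.png

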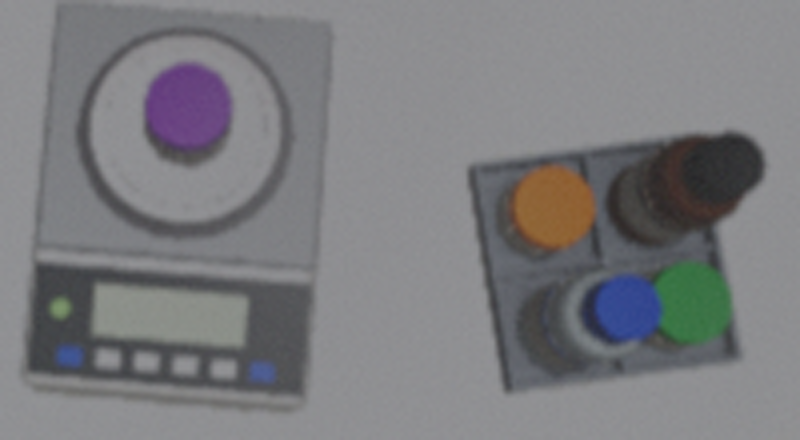

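View pics/scenez.png

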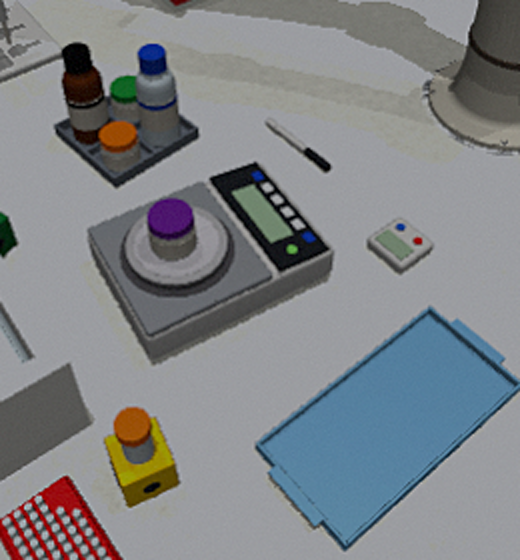

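The zooms show the caddy corners in the top view at about (397.7,181.2), (407,237.5) and (465,228.7). Next I'll work out the caddy pose, then take a closer wrist view.

```bash
python3 - <<'E'
from h import *
from bench import viewer,manip
ct=viewer.get_calibration('top')
P=onz(ct,[(397.7,181.2),(407,237.5),(465,228.7)],.02);print(P.round(4), (P[0]+P[2])/2, np.linalg.norm(P[0]-P[1]),np.linalg.norm(P[1]-P[2]))
# pan rim
print('pan',onz(ct,[(280+188/4,140+132/4)],.08))
print('tray yaw',)
cw=viewer.get_calibration('wrist')
Rt=R.from_quat(manip.current_tcp_rot());Rc=R.from_quat(cw['attitude'])
print('cam in tool',Rt.inv().apply(cw['eye']-manip.current_tool_pos()),(Rt.inv()*Rc).as_matrix().round(3))
for yaw in np.radians(np.arange(-180,180,30)):
  q=(R.from_euler('z',yaw)*R.from_euler('x',np.pi)).as_quat()
  r=[manip.solve_ik(p,q) is not None for p in ([.5,-.275,.3],[.5,-.275,.04],[.58,0,.3],[.49,.286,.3],[.4,.286,.05],[.6,.286,.3])]
  print(round(np.degrees(yaw)),r)
E
```

```text
[[ 0.5608 -0.191   0.02  ]
 [ 0.4126 -0.2075  0.02  ]
 [ 0.4323 -0.3586  0.02  ]] [ 0.49655627 -0.27479236  0.02      ] 0.14914303564857284 0.15236845449440076
pan [[ 0.57448712 -0.00308018  0.08      ]]
tray yaw
cam in tool [ 0.0002398  -0.08541869 -0.1579322 ] [[ 1.     0.    -0.001]
 [-0.     0.95   0.312]
 [ 0.001 -0.312  0.95 ]]
-180 [True, True, True, True, True, True]
-150 [True, True, True, True, True, True]
-120 [True, True, True, True, True, True]
-90 [True, True, True, True, True, True]
-60 [True, True, True, True, True, True]
-30 [True, True, True, True, True, True]
0 [True, True, True, True, True, True]
30 [True, True, True, True, True, True]
60 [True, True, True, True, True, True]
90 [True, True, True, True, True, True]
120 [True, True, True, True, True, True]
150 [True, True, True, True, True, True]
```

View pics/wrist0.png

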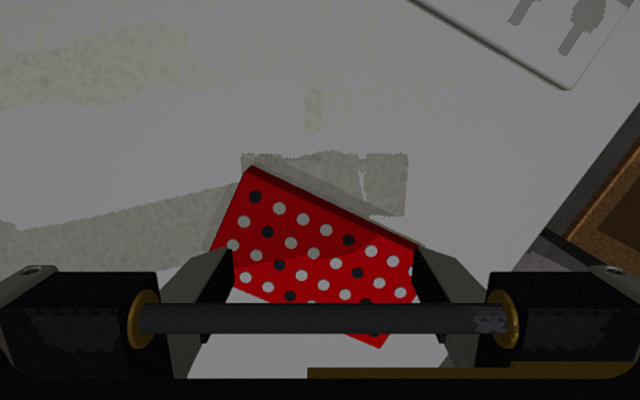

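The wrist view shows only the gripper and a red rack. It does show that the jaws, and the gripper body's long side, lie along tool x. The caddy fit (yaw ≈7°) agrees with the jar positions, so next I'll take wrist views over the caddy and balance.

```bash
cat >> h.py <<'E'
def Q(deg): return (R.from_euler('z',deg,degrees=True)*R.from_euler('x',np.pi)).as_quat()
E
python3 - <<'E'
from h import *
from bench import viewer,manip
import pickle
C={}
for n,p,y in (('caddy',[.42,-.27,.32],-83),('pan',[.49,0,.32],-85)):
    manip.move_pose(p,Q(y)); manip.sleep(.2)
    C[n]=viewer.get_calibration('wrist'); cv2.imwrite(f'pics/w_{n}.png',viewer.get_image('wrist')[:,:,::-1])
    print(manip.current_clock(),manip.current_tool_pos())
C['top']=viewer.get_calibration('top');C['scene']=viewer.get_calibration('scene')
pickle.dump(C,open('cal.pkl','wb'))
E
```

```text
1.7167 [ 0.41962761 -0.27083732  0.31958673]
3.05 [ 0.49003328 -0.00136246  0.3198841 ]
```

View pics/w_caddy.png

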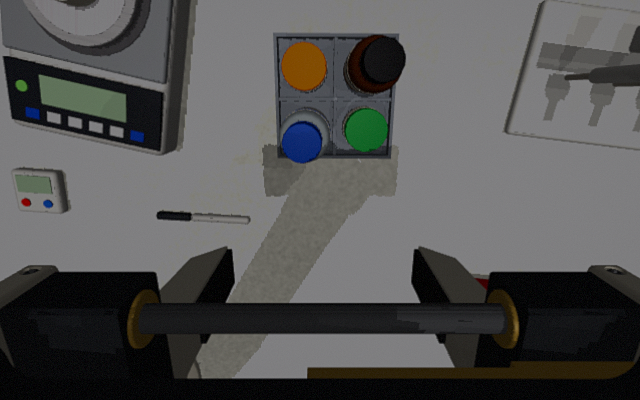

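View pics/w_pan.png

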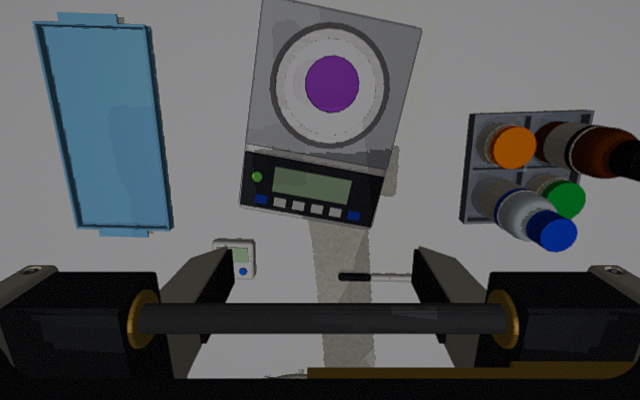

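The wrist views are clear. Caddy view: orange (304,66), black cap (383,59), blue (301,142), green (366,130), caddy corners near (275,34), (397,34), (391,158) and (278,157). Balance view: purple lid (332,84), pan ring centred near (330,85), whole tray at left.

```bash
python3 - <<'E'
from h import *
import pickle
C=pickle.load(open('cal.pkl','rb'))
A=cv2.imread('pics/w_caddy.png')[:,:,::-1].copy();B=cv2.imread('pics/w_pan.png')[:,:,::-1].copy();T=cv2.imread('pics/top0.png')[:,:,::-1].copy()
def lid(im,c,col,roi,z):
    b=blob(im,col,roi); cn=max(cv2.findContours(b[2],0,1)[0],key=cv2.contourArea).reshape(-1,2)
    P=onz(c,cn,z)[:,:2]; (x,y),r=cv2.minEnclosingCircle((P*1000).astype(np.float32)); 
    e=cv2.fitEllipse((P*1000).astype(np.float32))
    print(col,z,'px',b[0].round(1),'cent',onz(c,[b[0]],z)[0].round(4),'encl',round(x),round(y),round(2*r,1),'ell',np.round(e[0],1),np.round(e[1],1))
lid(A,C['caddy'],'orange',(275,35,335,98),.054)
lid(A,C['caddy'],'green',(335,100,395,158),.054)
lid(A,C['caddy'],'blue',(270,110,335,170),.154)
lid(A,C['caddy'],'black',(350,30,410,85),.154)
lid(B,C['pan'],'purple',(290,45,380,120),.13)
lid(B,C['pan'],'orange',(480,110,540,175),.054)
lid(B,C['pan'],'blue',(510,190,590,255),.154)
# caddy corners
P=onz(C['caddy'],[(275,33.5),(397.5,33.5),(391,158),(278,157.5)],.02);print(P.round(4))
print('tray');b=blob(B,'tray',(20,5,190,250))
cn=max(cv2.findContours(b[2],0,1)[0],key=cv2.contourArea).reshape(-1,2)
P=(onz(C['pan'],cn,.016)[:,:2]*1000).astype(np.float32);q=cv2.minAreaRect(P);print(q)
s=B[10:160,250:420];cv2.imwrite('pics/panz.png',cv2.resize(s,None,fx=4,fy=4,interpolation=2)[:,:,::-1])
# pan: radial profile in metric plane z=.08
s=np.linspace(-.1,.1,401);g=np.array([[.5745+a,-.003+b,.08] for a in s for b in s])
uv=proj(C['pan'],g).astype(np.float32).reshape(401,401,2)
im=cv2.remap(B,uv[...,0],uv[...,1],1);cv2.imwrite('pics/panrect.png',im[:,:,::-1])
E
```

```text
orange 0.054 px [303.9  68.5] cent [ 0.5263 -0.2363  0.054 ] encl 528 -236 51.8 ell [ 528.7 -235.7] [49.8 50.2]
green 0.054 px [365.7 129.6] cent [ 0.4668 -0.3176  0.054 ] encl 466 -317 53.5 ell [ 466.3 -317.7] [51.  52.1]
blue 0.154 px [301.3 142.2] cent [ 0.457  -0.2463  0.154 ] encl 458 -246 38.8 ell [ 456.8 -246.4] [35.9 37.1]
black 0.154 px [376.5  61.3] cent [ 0.5345 -0.3043  0.154 ] encl 535 -301 55.0 ell [ 534.6 -302.9] [43.  51.3]
purple 0.13 px [331.6  83.6] cent [ 0.5828 -0.0025  0.13  ] encl 582 -3 51.3 ell [582.2  -2.6] [50.1 50.4]
orange 0.054 px [514.3 147.4] cent [ 0.5295 -0.2348  0.054 ] encl 530 -234 54.2 ell [ 529.1 -234.8] [50.3 51.5]
blue 0.154 px [557.9 234.6] cent [ 0.4568 -0.2451  0.154 ] encl 457 -245 37.5 ell [ 456.6 -245.1] [35.8 36.4]
[[ 0.5628 -0.1958  0.02  ]
 [ 0.5804 -0.3421  0.02  ]
 [ 0.4309 -0.3618  0.02  ]
 [ 0.4133 -0.2113  0.02  ]]
tray
((494.9219665527344, 285.2443542480469), (290.3714294433594, 134.67530822753906), 3.20748233795166)
```

View pics/panz.png

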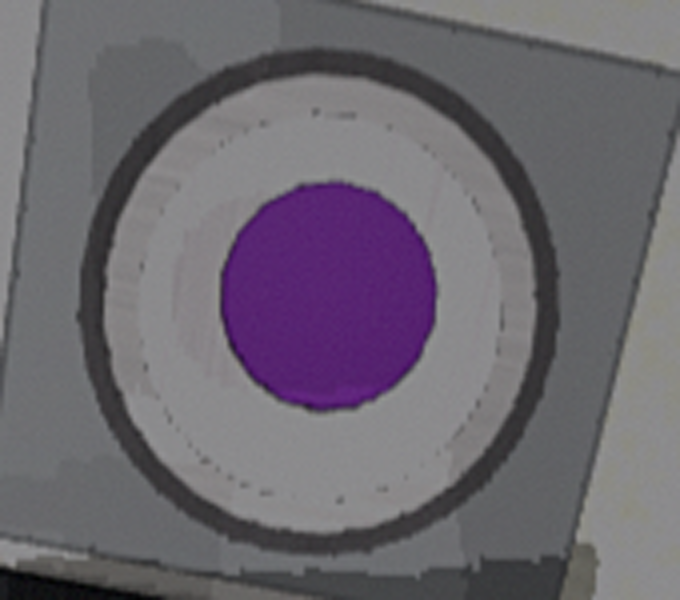

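```bash
python3 - <<'E'
from h import *
import pickle
C=pickle.load(open('cal.pkl','rb'));c=C['pan']
P=onz(c,[(250+103/4,10+303/4),(250+535/4,10+303/4),(250+319/4,10+72/4),(250+319/4,10+535/4)],.08);print(P.round(4),P.mean(0),np.linalg.norm(P[0]-P[1]),np.linalg.norm(P[2]-P[3]))
A=cv2.imread('pics/w_caddy.png')
print(A[40:90:4,384].tolist(), proj(C['caddy'],[[.538,-.3087,.154],[.456,-.245,.154]]))
s=A[25:95,335:415];cv2.imwrite('pics/amb.png',np.clip(cv2.resize(s,None,fx=7,fy=7,interpolation=2).astype(int)*2,0,255))
E
```

```text
[[ 0.5765  0.0571  0.08  ]
 [ 0.5864 -0.0606  0.08  ]
 [ 0.638   0.0034  0.08  ]
 [ 0.5186 -0.0075  0.08  ]] [ 0.57988629 -0.00193908  0.08      ] 0.11811475548818472 0.11988624864369443
[[15, 15, 16], [17, 14, 14], [22, 19, 21], [17, 18, 16], [20, 19, 21], [12, 10, 12], [21, 19, 21], [21, 21, 18], [14, 9, 13], [22, 22, 20], [14, 12, 9], [0, 5, 23], [1, 10, 31]] [[382.20283357  57.6245914 ]
 [299.78595429 143.1193516 ]][ WARN:0@0.303] global loadsave.cpp:1063 imwrite_ Unsupported depth image for selected encoder is fallbacked to CV_8U.
```

View pics/amb.png

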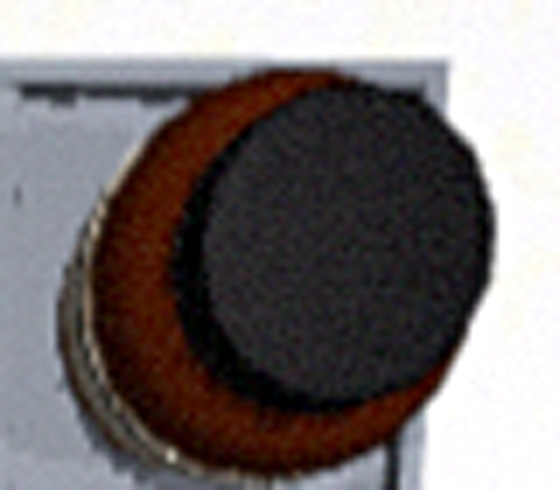

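The pan disc measures 118–120 mm (given as 120), centred at (0.580,−0.002). The amber cap top is centred at about px (384.7,59.7). Now I'll move the first bottle (amber) to the tray and print how it goes.

```bash
cat >> h.py <<'E'
from bench import manip, effector, viewer
G=manip.grip_depth
CAD=np.array([.497,-.2765]); CY=7.; TRAY=np.array([.494,.2855]); TY=3.2; PAN=np.array([.580,-.002])
def loc(o,yaw,x,y): return o+R.from_euler('z',yaw,degrees=True).apply([x,y,0])[:2]
def st(m): print(m,'t%.1f'%manip.current_clock(),'tcp',np.round(manip.current_tool_pos(),4),'gap %.4f'%manip.current_finger_gap(),'F',np.round(manip.current_force(),1))
def pick(xy,zg,yaw,hi,f=20,up=.16):
    """zg: grasp height; hi: grasp height for travel"""
    xy=list(xy); manip.move_pose(xy+[hi-G],Q(yaw))
    manip.servo_line(xy+[zg+.045-G],vel=.15); manip.servo_line(xy+[zg-G],vel=.07); manip.sleep(.15); 
    effector.close(f); manip.sleep(.2); st('closed')
    manip.servo_line(xy+[zg+.03-G],vel=.06); manip.servo_line(xy+[hi-G],vel=up); st('up')
def place(xy,zg,yaw,hi,rel_hi=None):
    xy=list(xy); manip.move_pose(xy+[hi-G],Q(yaw)); manip.sleep(.3)
    manip.servo_line(xy+[zg+.03-G],vel=.13); manip.sleep(.1); f0=manip.current_force()[2]; st('pre')
    z=zg+.006; manip.servo_line(xy+[z-G],vel=.04)
    while z>zg-.006:
        z-=.001; manip.servo_line(xy+[z-G],vel=.02)
        if manip.current_force()[2]-f0>1.0: break
    manip.sleep(.1); st('down z off %.4f'%(z-zg))
    effector.open_jaws(); manip.sleep(.2)
    manip.servo_line(xy+[z+.05-G],vel=.1); manip.servo_line(xy+[(rel_hi or hi)-G],vel=.25); st('clear')
E
python3 - <<'E'
from h import *
import pickle
c=pickle.load(open('cal.pkl','rb'))['caddy']
am=onz(c,[(384.7,59.7)],.154)[0,:2];print(am,loc(CAD,CY,.037,-.037),loc(TRAY,TY,.095,0),loc(TRAY,TY,.028,0))
xy=(am+loc(CAD,CY,.037,-.037))/2; print(xy)
pick(xy,.141,-83,.32)
E
```

```text
[ 0.53661869 -0.31114504] [ 0.53823337 -0.30871504] [0.58885187 0.29080304] [0.52195634 0.287063  ]
[ 0.53742603 -0.30993004]
closed t7.3 tcp [ 0.5374 -0.3101  0.1222] gap 0.0378 F [ 0.1 -0.7 -0.1]
up t9.1 tcp [ 0.5366 -0.3097  0.2998] gap 0.0375 F [-0.3 -0.5 -4.4]
```

```bash
python3 - <<'E'
from h import *
cv2.imwrite('pics/w_a.png',viewer.get_image('wrist')[:,:,::-1])
place(loc(TRAY,TY,.095,0),.141,-87,.32)
cv2.imwrite('pics/s1.png',viewer.get_image('scene')[:,:,::-1])
E
```

```text
pre t13.0 tcp [0.5894 0.2912 0.1533] gap 0.0375 F [ 0.4  0.  -4.1]
down z off 0.0000 t15.3 tcp [0.5889 0.2909 0.1223] gap 0.0377 F [ 0.9 -0.  -3.1]
clear t17.8 tcp [0.5886 0.2904 0.3004] gap 0.0916 F [-1.1  0.1 -0.9]
```

View pics/s1.png

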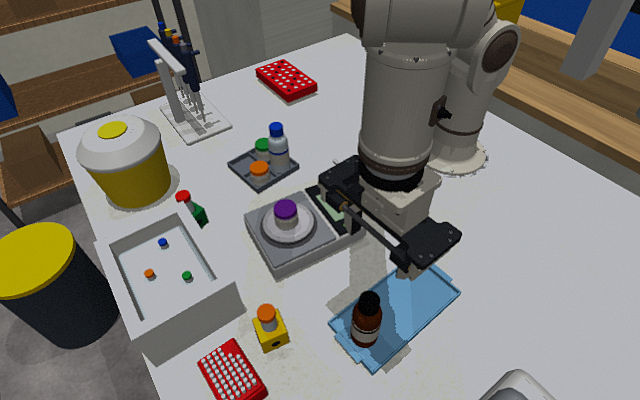

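View pics/w_a.png

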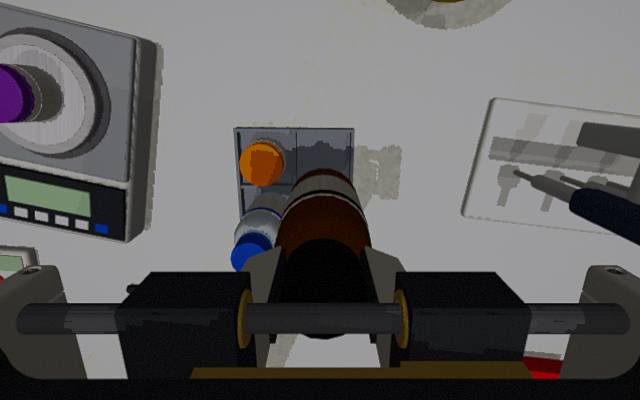

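Amber stands upright on the tray (cap near (368,303)) and its compartment is empty. Blue is next.

```bash
python3 - <<'E'
from h import *
pick([.4565,-.2453],.141,-83,.32)
place(loc(TRAY,TY,.028,0),.141,-87,.32)
cv2.imwrite('pics/s2.png',viewer.get_image('scene')[:,:,::-1])
E
```

```text
closed t22.9 tcp [ 0.4565 -0.2454  0.1222] gap 0.0378 F [-0.3 -0.5 -1.4]
up t24.7 tcp [ 0.4557 -0.2452  0.3002] gap 0.0374 F [-0.7 -0.6 -2.2]
pre t28.3 tcp [0.5224 0.2875 0.153 ] gap 0.0380 F [-0.6  0.8 -2.2]
down z off -0.0010 t30.9 tcp [0.5225 0.2873 0.1222] gap 0.0376 F [-1.2 -1.8  5.4]
clear t33.4 tcp [0.5216 0.2865 0.3004] gap 0.0919 F [-0.4 -0.3 -0.1]
```

View pics/s2.png

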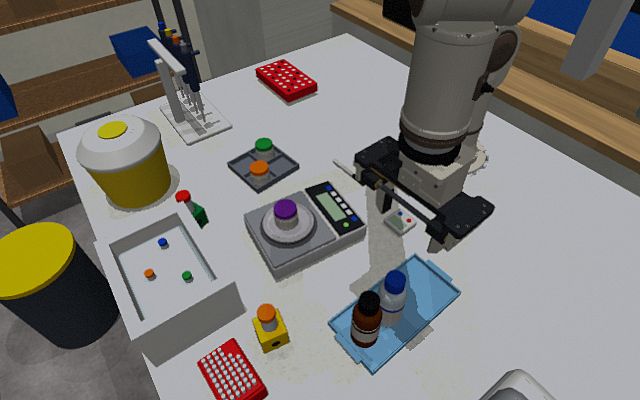

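Both bottles stand upright on the tray: amber at (367,320), blue at (394,293). Now purple goes to the free end of the tray.

```bash
python3 - <<'E'
from h import *
pick([.5815,-.002],.124,-87,.25)
place(loc(TRAY,TY,-.09,0),.048,-87,.25)
cv2.imwrite('pics/s3.png',viewer.get_image('scene')[:,:,::-1])
E
```

```text
closed t37.2 tcp [ 0.5815 -0.002   0.1052] gap 0.0529 F [-0.1 -0.8  0.2]
up t38.6 tcp [ 0.5808 -0.0024  0.2303] gap 0.0532 F [-0.1 -0.3 -1.5]
pre t41.7 tcp [0.4046 0.2807 0.0598] gap 0.0533 F [-0.  -0.1 -1.8]
down z off -0.0010 t44.3 tcp [0.4042 0.2805 0.0291] gap 0.0535 F [-2.2 -2.3  9.4]
clear t46.7 tcp [0.4034 0.2797 0.2298] gap 0.0917 F [-0.7  0.1  0.1]
```

View pics/s3.png

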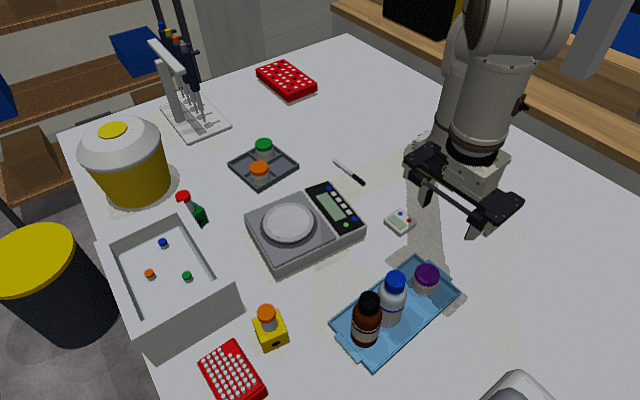

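Purple stands on the tray at (427,277) and the pan is bare. I'll get a clean measure of the empty pan and the caddy on the way.

```bash
python3 - <<'E'
from h import *
import pickle
C={}
manip.move_pose([.46,-.13,.32],Q(-85)); manip.sleep(.2)
C=viewer.get_calibration('wrist'); cv2.imwrite('pics/w4.png',viewer.get_image('wrist')[:,:,::-1]);cv2.imwrite('pics/t4.png',viewer.get_image('top')[:,:,::-1])
pickle.dump(C,open('c4.pkl','wb')); st('')
E
```

```text
t48.6 tcp [ 0.4601 -0.1293  0.3199] gap 0.0917 F [ 0.5 -0.1 -0.2]
```

View pics/w4.png

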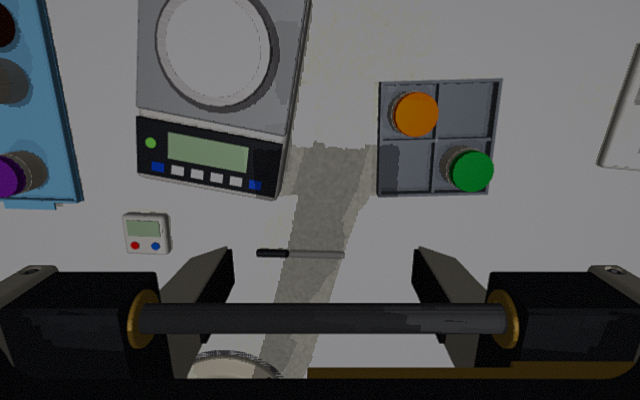

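```bash
python3 - <<'E'
from h import *
import pickle
c=pickle.load(open('c4.pkl','rb'));ct=viewer.get_calibration('top')
def pan(c,im,roi):
    h=cv2.cvtColor(im,cv2.COLOR_RGB2HSV);x0,y0,x1,y1=roi
    g=h[...,2].astype(np.uint8); t,_=cv2.threshold(g[y0:y1,x0:x1].copy(),0,255,cv2.THRESH_OTSU)
    for off in (0,10,20):
        m=np.zeros_like(g);m[y0:y1,x0:x1]=(g[y0:y1,x0:x1]>t+off)
        n,l,s,ce=cv2.connectedComponentsWithStats(m);i=1+np.argmax(s[1:,4]);cn=max(cv2.findContours((l==i).astype(np.uint8),0,1)[0],key=cv2.contourArea).reshape(-1,2)
        cn=cn[cn[:,1]>0]; P=(onz(c,cn,.08)[:,:2]*1000).astype(np.float32);print(t+off,s[i],cv2.fitEllipse(P))
W=cv2.imread('pics/w4.png')[:,:,::-1].copy();T=cv2.imread('pics/t4.png')[:,:,::-1].copy()
pan(c,W,(145,0,282,112)); pan(ct,T,(298,145,356,200))
for z,col,roi in ((.054,'orange',(385,88,442,140)),(.054,'green',(440,145,497,195))):
    b=blob(W,col,roi);print(col,b[1],onz(c,[b[0]],z)[0].round(4))
P=onz(c,[(378.5,82.5),(501.5,78.5),(488,194),(378,196)],.02);print(P.round(4),P.mean(0).round(4))
E
```

```text
93.0 [ 157    0  113  106 9937] ((578.7449951171875, -2.008288860321045), (117.40116882324219, 117.48588562011719), 35.95419692993164)
103.0 [ 157    0  113  106 9889] ((578.8163452148438, -2.0730233192443848), (117.01228332519531, 117.40614318847656), 77.15847778320312)
113.0 [ 157    0  113  106 9768] ((578.8294067382812, -2.1338047981262207), (116.44195556640625, 116.80743408203125), 107.920654296875)
128.0 [ 303  149   47   47 1747] ((578.2737426757812, -0.4809056520462036), (116.0089340209961, 116.46548461914062), 87.88621520996094)
138.0 [ 303  149   47   46 1693] ((578.0340576171875, -0.39759668707847595), (113.5433578491211, 115.25289916992188), 171.0327911376953)
148.0 [ 303  150   46   45 1623] ((577.8207397460938, 0.17887815833091736), (111.81944274902344, 112.69606018066406), 5.572267532348633)
orange [395  92  44  45 330] [ 0.535  -0.2392  0.054 ]
green [ 449  150   45   42 1361] [ 0.4669 -0.3172  0.054 ]
[[ 0.5619 -0.1901  0.02  ]
 [ 0.58   -0.3424  0.02  ]
 [ 0.4308 -0.3617  0.02  ]
 [ 0.4143 -0.2103  0.02  ]] [ 0.4968 -0.2761  0.02  ]
```

All views put the pan centre at (0.579,−0.0015) and the caddy at (0.497,−0.276), in agreement with the first measurements. The second orange blob was fragmented (330 px), so I'm ignoring it and using the first one. Next step: orange to the pan.

```bash
python3 - <<'E'
from h import *
pick([.5283,-.235],.048,-83,.25)
place([.579,-.0015],.124,-85,.25,rel_hi=.32)
cv2.imwrite('pics/s5.png',viewer.get_image('scene')[:,:,::-1])
cv2.imwrite('pics/t5.png',viewer.get_image('top')[:,:,::-1])
E
```

```text
closed t52.3 tcp [ 0.5283 -0.2351  0.0292] gap 0.0535 F [ 0.  -0.9  0.3]
up t54.2 tcp [ 0.5275 -0.2347  0.23  ] gap 0.0532 F [-0.2 -0.  -2.5]
pre t56.4 tcp [ 0.58   -0.0014  0.1364] gap 0.0537 F [ 1.2 -0.2 -1.1]
down z off -0.0010 t59.0 tcp [ 0.5792 -0.0015  0.1052] gap 0.0530 F [-2.6 -0.2  6.8]
clear t61.4 tcp [ 0.578  -0.0017  0.2994] gap 0.0918 F [-0.2  0.3 -0.8]
```

View pics/s5.png

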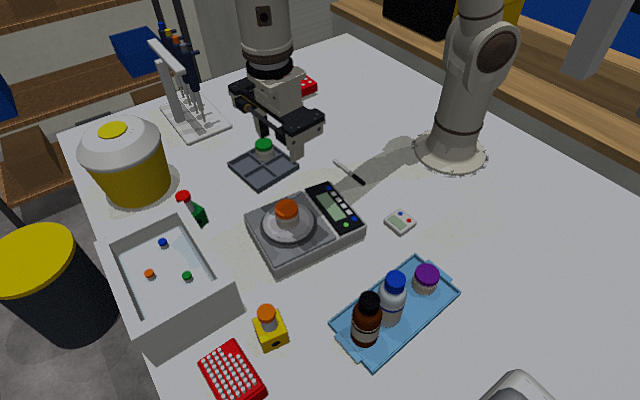

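Orange stands on the pan at (287,212), and the (+,+) compartment is empty. Purple goes there next.

```bash
python3 - <<'E'
from h import *
t=loc(CAD,CY,.037,.037);print(t)
pick(loc(TRAY,TY,-.09,0),.048,-87,.25)
place(t,.048,-83,.25)
cv2.imwrite('pics/s6.png',viewer.get_image('scene')[:,:,::-1])
E
```

```text
[ 0.52921504 -0.23526663]
closed t65.8 tcp [0.4041 0.2805 0.0292] gap 0.0534 F [-0.   0.1 -0.1]
up t67.7 tcp [0.4035 0.28   0.2302] gap 0.0536 F [-1.   0.8 -2.5]
pre t71.5 tcp [ 0.5299 -0.2355  0.0601] gap 0.0531 F [-0.4 -0.3 -1. ]
down z off -0.0010 t74.1 tcp [ 0.5294 -0.2353  0.0292] gap 0.0534 F [-2.3  1.4  6.5]
clear t76.5 tcp [ 0.5281 -0.2349  0.2295] gap 0.0916 F [-1.   0.4 -1. ]
```

View pics/s6.png

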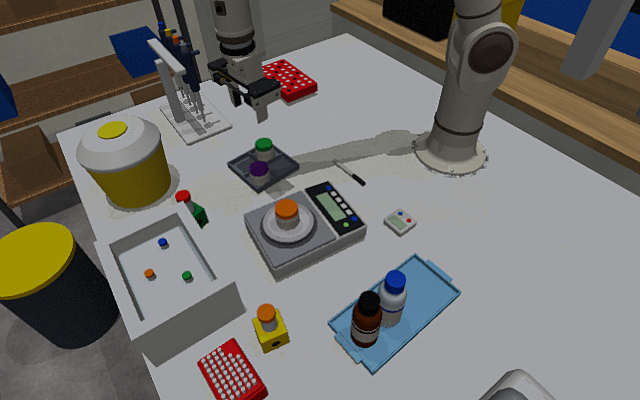

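Purple stands in the caddy at (259,170). Now I'll return both bottles, starting with blue.

```bash
python3 - <<'E'
from h import *
pick(loc(TRAY,TY,.028,0),.141,-87,.32)
place([.4565,-.2453],.141,-83,.34)
cv2.imwrite('pics/s7.png',viewer.get_image('scene')[:,:,::-1])
E
```

```text
closed t81.5 tcp [0.522  0.2869 0.1222] gap 0.0377 F [-0.7 -0.3  0.4]
up t83.3 tcp [0.5214 0.2866 0.3   ] gap 0.0375 F [ 0.2 -0.2 -1.6]
pre t87.1 tcp [ 0.4571 -0.2456  0.153 ] gap 0.0373 F [-0.5  0.7 -2.3]
down z off -0.0010 t89.7 tcp [ 0.457  -0.2456  0.122 ] gap 0.0378 F [-0.9  1.   5.9]
clear t92.3 tcp [ 0.4556 -0.2449  0.3195] gap 0.0921 F [-0.7  0.1 -1.2]
```

View pics/s7.png

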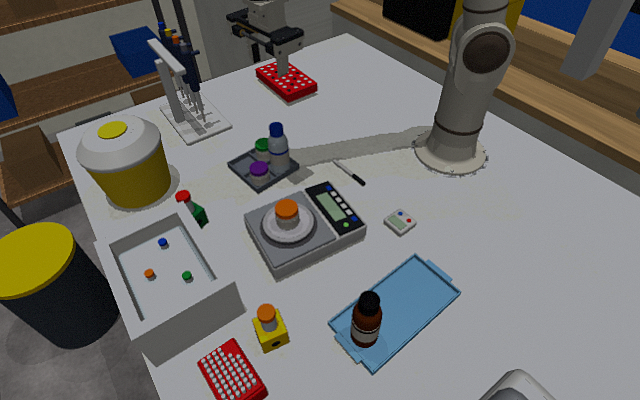

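Blue is back in its compartment, upright at (278,146). Amber is the last one, then a wrist check.

```bash
python3 - <<'E'
from h import *
import pickle
pick(loc(TRAY,TY,.095,0),.141,-87,.32)
place([.5374,-.3099],.141,-83,.34)
manip.move_pose([.44,-.16,.33],Q(-85)); manip.sleep(.3)
C=viewer.get_calibration('wrist'); cv2.imwrite('pics/w8.png',viewer.get_image('wrist')[:,:,::-1]);pickle.dump(C,open('c8.pkl','wb'))
cv2.imwrite('pics/s8.png',viewer.get_image('scene')[:,:,::-1]);st('')
E
```

```text
closed t97.4 tcp [0.5889 0.2906 0.1222] gap 0.0371 F [-0.7 -0.1  0.5]
up t99.1 tcp [0.5883 0.2902 0.2998] gap 0.0372 F [-0.4 -0.5 -3.8]
pre t103.1 tcp [ 0.538  -0.3102  0.1532] gap 0.0373 F [-0.5  0.5 -2.8]
down z off -0.0010 t105.7 tcp [ 0.5379 -0.31    0.1221] gap 0.0373 F [-2.   1.7  6. ]
clear t108.3 tcp [ 0.5364 -0.3098  0.3194] gap 0.0921 F [-0.4 -0.1 -0.8]
 t109.5 tcp [ 0.4403 -0.1603  0.3298] gap 0.0918 F [-0.2  0.4 -0.3]
```

View pics/s8.png

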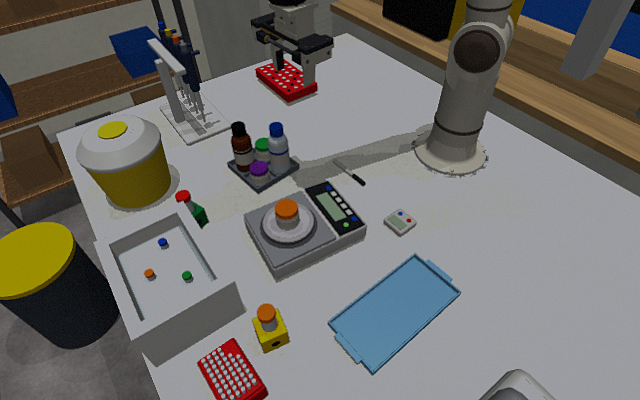

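View pics/w8.png

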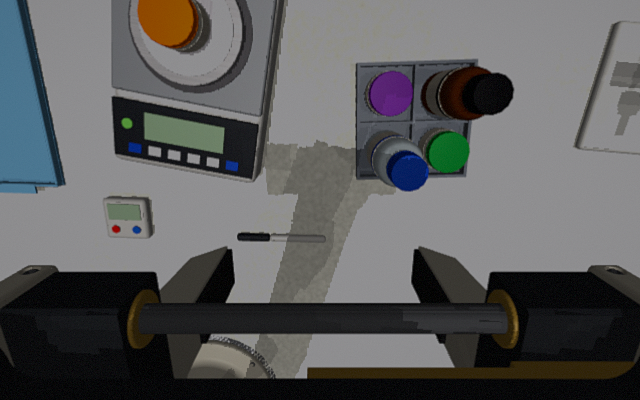

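```bash
python3 - <<'E'
from h import *
import pickle
c=pickle.load(open('c8.pkl','rb'));W=cv2.imread('pics/w8.png')[:,:,::-1].copy();T=cv2.imread('pics/t5.png')[:,:,::-1].copy();ct=viewer.get_calibration('top')
for z,col,roi in ((.13,'orange',(130,0,205,55)),(.054,'purple',(360,65,420,125)),(.054,'green',(420,120,475,180)),(.154,'blue',(380,140,435,198))):
    b=blob(W,col,roi);print(col,b[1],onz(c,[b[0]],z)[0].round(4))
T2=viewer.get_image('top')
for z,col,roi in ((.13,'orange',(300,140,350,190)),(.054,'purple',(400,175,432,205)),(.154,'blue',(422,204,450,232))):
    b=blob(T2,col,roi);print('top',col,b and (b[1],onz(ct,[b[0]],z)[0].round(4)))
    
print([loc(CAD,CY,*p).round(4) for p in((.037,.037),(-.037,-.037),(-.037,.037))])
E
```

```text
orange [ 138    0   56   47 1661] [0.5751 0.0022 0.13  ]
purple [ 369   71   44   45 1564] [ 0.5305 -0.2344  0.054 ]
green [ 426  131   44   42 1382] [ 0.467  -0.3169  0.054 ]
blue [ 391  151   38   40 1085] [ 0.4575 -0.245   0.154 ]
top orange (array([317, 160,   6,  10,  18], dtype=int32), array([0.5842, 0.0166, 0.13  ]))
top purple (array([408, 181,  14,  16,  65], dtype=int32), array([ 0.5367, -0.218 ,  0.054 ]))
top blue None
[array([ 0.5292, -0.2353]), array([ 0.4648, -0.3177]), array([ 0.4558, -0.2443])]
```

Orange is cut off at the image edge there, and in the new top view the blobs are partly hidden by the arm. One centred look at the pan settles it.

```bash
python3 - <<'E'
from h import *
manip.move_pose([.48,0,.33],Q(-85)); manip.sleep(.3)
c=viewer.get_calibration('wrist');W=viewer.get_image('wrist');cv2.imwrite('pics/w9.png',W[:,:,::-1])
b=blob(W,'orange',(290,30,380,130));print(b[1],onz(c,[b[0]],.13)[0].round(4));st('')
E
```

```text
[306  48  52  56 212] [ 0.5774 -0.0013  0.13  ]
 t110.6 tcp [ 0.48  -0.001  0.33 ] gap 0.0919 F [ 0.2 -0.2  0.2]
```

View pics/w9.png

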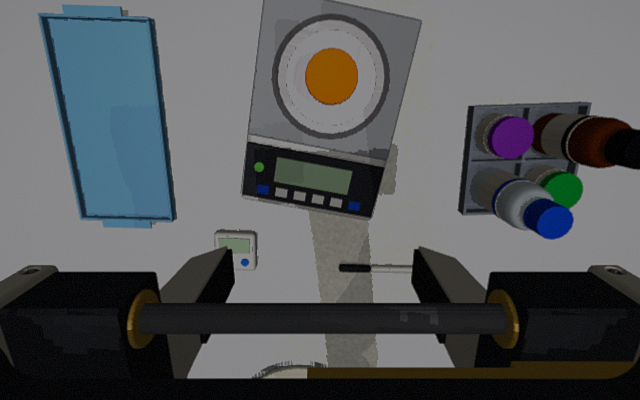

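The orange lid, centred at (331,76), sits in the middle of the pan, and its blob box (306..358, 48..104) agrees. Everything else is upright and in place, so I'm handing in.

```bash
python3 - <<'E'
from bench import manip
manip.hand_in();print(manip.current_clock())
E
```

```text
the job is handed in; nothing more can be done
the job is handed in; nothing more can be done
```

The whole job is done and handed in at about 111 s of the 141 s limit. I did it in the order asked:
1. Both bottles went onto the spill tray, amber first and then blue.
2. Purple was parked at the free end of the tray, orange went onto the balance pan, and purple went into orange's old compartment.
3. Blue and then amber went back to their own compartments.

**Last checks:**
- **Orange jar:** about (0.577, −0.001), against a measured pan centre of (0.579, −0.0015).
- **Purple jar:** about 1.5 mm from the middle of orange's old compartment.
- **Blue bottle:** about 2 mm from the middle of its compartment, and about 1 mm from where I picked it up.
- **Amber bottle:** set down at the same tool position it was lifted from. It looks upright in the last pictures, but I did not measure it at the end.
- **Green jar:** has not moved, within 1 mm.
- **Forces:** no wrist force I printed was above about 10 N. I only sampled them at steps, so a brief peak between readings could have been missed.

**Checks that failed or disagreed:**
- The orange mask in the last pan view was broken up (212 px). The centring figure therefore rests on that partial blob, its bounding box and the picture itself.
- The arm partly blocked the last top-camera view, so I discarded those readings.
- Early on, the top and scene cameras disagreed by 5–10 mm on some lids, so I relied mainly on the wrist camera, which agreed with the top camera to about 3 mm.

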